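# Square a flow cell into the alignment jig and hold it

### The job

Lift the longer of the two metal flow cells by its grip and set it flat on the bed of the alignment jig, then press it into the corner so that its long side lies flush along the long fence and its end flush against the short fence. Finish while still holding it there with a steady push of about 5 to 10 N against each of the two fences: do not let go. Leave the shorter cell, the timer and the vial where they stand.

Things in the scene. Friction and masses are not known exactly. Their poses are not given: they have to be found in the camera images.
- flow_cell: longer flow cell, loose, 0.28-0.42 kg: aluminium block 84 (x) x 56 (y) x 18 mm; on its top an upright grey grip rib 44 mm long (x), 12 mm thick (y), from 18 to 56 mm above the underside: pinch it across the thickness. Two steel tube ports (9 mm wide, 6 high) on the top at x = +-33 mm. Origin: centre of the underside, z up. Both ends alike: a half turn makes no difference
- jig: the alignment jig, fixed to the worktop: a flat aluminium bed 150 (x) x 120 (y) x 8 mm with two straight steel fences on it, 13 mm high above the bed, that meet at a right angle. Origin: centre of the bed's underside, on the worktop; z up. Bed and fences are slick (low-friction coated, friction about 0.15). Its place and its turn about z vary
- long_fence: long fence of the jig, 112 mm long (along the jig's x), 12 mm thick, 13 mm high; it stands along the bed's -y edge and its inner face looks to the jig's +y. Origin: centre of its underside, on the bed
- short_fence: short fence of the jig, 86 mm long (along the jig's y), 14 mm thick, 13 mm high; it stands near the bed's +x end and its inner face looks to the jig's -x. Origin: centre of its underside, on the bed
- corner (a point): the corner of the jig: the point at bed height (8 mm above the worktop) where the planes of the two inner faces meet, axes as the jig's. A cell seated in the corner lies on its -x, +y side: the long flow cell's origin is then at x = -42 mm, y = +28 mm, z = 0 in this frame, with its long axis along x
- short_cell: the shorter flow cell, to be left alone: the same kind of block, 56 x 44 x 18 mm, with the same grip rib (44 x 12 mm, up to 56 mm high) but no tube ports, loose. Origin: centre of the underside
- timer: white bench timer 62 x 66 x 21 mm, loose, to be left alone. Origin: centre of the underside
- vial: small vial with a cap, 12 mm wide, 32 mm high, standing loose, to be left alone. Origin: centre of the underside

How it is judged:
By the outcome, as a careful person would: the job done as asked, in the order asked, and still so for the second after the job is handed in, while the arm keeps its last pose, push and grip.
It also fails if it takes over 42 s, if anything falls off the work surface, if the arm or the gripper's body presses on something with over 40 N, if the wrist force passes 120 N, or if a joint passes its speed limit or range.

### The arm

A 7-joint arm with a two-finger parallel gripper is mounted at the origin on a cart in front of the work surface, level with it; the furniture and walls round the work are solid. World frame = base frame: x ahead of the robot, y to its left, z up, the work surface at z = 0. Lengths are in m, angles in rad, forces in N, time in s.
With the tool pointing down it reaches from about 0.425 to 0.875 m from the base axis. Payload 4.7 kg.
Tool frame: the origin (TCP) lies between the finger pads; the fingertips stand 14 mm ahead of it and the grasp point (between the pads) lies 5 mm behind it; z points along the fingers, y is the line along which they close (so a half turn about z gives the same grasp; the last joint's range is limited). The gripper opens to 87 mm and grips with 3 to 60 N. Pads are 19 mm wide; open, the fingers measure 117 mm over their backs; the gripper's body (75 mm by 190 mm) begins 51 mm behind the grasp point.
Start: joints at [1.344, 0.321, -0.07, 1.45, 0.023, 1.371, -0.057], TCP at [0.155, -0.631, 0.237] pointing down, gripper open.
Joint ranges: [-2.86, 2.86], [-0.3, 2.09], [-1.38, 1.24], [0.06, 2.45], [-1.56, 4.7], [0.09, 2.05], [-2.69, 2.69]. Speed limits (rad/s): [2.57, 2.57, 3.14, 3.14, 3.14, 3.14, 3.14].

### API

Orientations are given as a rotation vector (axis times angle).
In Python, from bench import ctrl gives the robot as it stands.
- The arm moves only by the tool step_arm, never from a script. Its argument "commands" is a list of rows, each an object with "travel": the shift along the tool's x, y, z in m, a list of three; "turn": the turn, a rotation vector about the tool's x, y, z in degrees, a list of three. A call has 1 to 5 rows; each row is the pose to reach, as a shift and turn from the pose commanded when the call began, along the tool's axes at that moment; what a row does not reach only later rows make up. A row lasts 1/10 s, in which the tool goes at most 50 mm and 8.59 degrees, less where a joint would pass 70% of its speed; a pose out of reach is approached as far as the arm can. A call with a gripper value outside its range is refused whole. "gripper" is the opening, from 0 (shut) to 1 (fully open), set as the call begins (left out, the last holds). The fingers move at their own pace and stop on an object; "force" is the grip in N (left out, the last holds). Time passes only in rows, so rows that repeat a pose let the fingers close. It gives the time, the measured TCP pose, the force, the opening and the grip force at its end, in the units of the state.
- ctrl.get_state(): the state, without advancing time (a new reading comes with each control period).
- ctrl.get_image(name): name is "scene" or "top" or "wrist"; returns the picture (480x640x3 uint8, red, green, blue); there is no depth.
- ctrl.camera_model(name): a dict with "fx", "fy", "cx", "cy" (pixels), "R" (3x3) and "t" (3): a world point X has camera coordinates R X + t; the wrist camera has in their place "T_tool_cam" (4x4, takes a point from camera to tool coordinates, whose origin is the TCP and whose axes are the flange's). Camera axes: x right, y down, z forward; pixel columns grow to the right and rows downward; lengths in m; the calibration is good to about 2 mm. A picture is of the moment at which its call begins: read the wrist's pose just before it. camera_model takes no time and is no camera call.
- ctrl.close_job(): hands the job in; it is judged then, once.
The state is a dict: "time": time; "joint_positions": joint angles; "qd": joint speeds; "joint_torque": joint torques, N m; "position": TCP position; "tool_rot": TCP orientation; "ft_force": force on the tool from outside, world axes, zero at the start; "torque": the same for the moment, N m; "grip_width": opening from 0.0 (shut) to 1.0 (fully open); "grip_force": force on a finger pad.
Only numpy, scipy, OpenCV 4.12 (cv2) and the standard library are available. Lean on these libraries where they do the work, as an engineer would, in place of code of your own. Each camera call takes 0.05 s, during which the arm holds its last target. There are 200 camera calls.

## Working session

There is one attempt and no reset: what is moved stays moved. The work goes in short steps, Python scripts to look and compute and a tool call to move; the robot and the scene stay as the last step left them, time stands still between calls to the robot, and variables do not carry over. Pictures are saved under pics/ and viewed, at most 10 in all, crops included, and the job is handed in when it is done.

Besides the shell and the picture viewer there is one more tool, called after "Request:" as a command line: name --argument value ..., lists and objects as JSON in quotes. step_arm: Moves the arm, as the interface text tells. Its arguments: {"type":"object","properties":{"commands":{"type":"array"},"gripper":{"type":"number"},"force":{"type":"number"}},"required":["commands"]}

```bash
ls; mkdir -p pics
python3 - <<'E'
from bench import ctrl
import cv2
s=ctrl.get_state();print(s)
for n in("top","scene"):
    im=ctrl.get_image(n);cv2.imwrite(f"pics/{n}0.png",im[:,:,::-1])
    print(n,ctrl.camera_model(n))
print(ctrl.camera_model("wrist"))
E
```

```text
pics
{'time': 0.0, 'joint_positions': array([ 1.34410216,  0.32184225, -0.07011449,  1.45171866,  0.02258277,
        1.37077571, -0.05687219]), 'qd': array([-0.00053024,  0.0013246 ,  0.00145323,  0.00151159, -0.00060616,
       -0.0013655 ,  0.00085247]), 'joint_torque': array([-6.56831662e-05, -4.91285026e+01, -4.03842526e-01, -3.12530172e+01,
       -6.41525583e-02,  4.36874852e-02,  1.77534671e-04]), 'position': array([ 0.15485519, -0.63072667,  0.23542729]), 'tool_rot': array([-3.11691653e+00, -3.77224535e-01,  4.82528107e-04]), 'ft_force': array([-0.82253201,  1.09732027,  0.55831721]), 'torque': array([-0.02210854,  0.04318064,  0.01870131]), 'grip_force': 0.0, 'grip_width': 1.0001032053716974}
top {'fx': 491.3772211090762, 'fy': 491.3772211090762, 'cx': 320.8176725520457, 'cy': 240.5690216404275, 'R': array([[ 0.02069791, -0.99969483,  0.0134852 ],
       [-0.98506534, -0.02269735, -0.17067839],
       [ 0.17093239, -0.00975111, -0.98523451]]), 't': array([-0.13217186,  0.58622178,  0.78492998])}
scene {'fx': 617.2516904472537, 'fy': 617.2516904472537, 'cx': 316.5280402960637, 'cy': 248.23413751333948, 'R': array([[ 0.65644855,  0.75430386, -0.01004961],
       [ 0.63058346, -0.5559929 , -0.54151306],
       [-0.41405291,  0.34913834, -0.84063227]]), 't': array([-0.28152938, -0.40536913,  1.24206346])}
{'fx': 361.9412173511615, 'fy': 361.9412173511615, 'cx': 319.1582843712788, 'cy': 246.4516341012116, 'T_tool_cam': array([[-8.85218034e-04, -9.55675804e-01, -2.94419725e-01,
         8.04085798e-02],
       [ 9.99999415e-01, -6.63090534e-04, -8.54283583e-04,
         6.79997555e-04],
       [ 6.21191217e-04, -2.94420309e-01,  9.55675832e-01,
        -1.49456616e-01],
       [ 0.00000000e+00,  0.00000000e+00,  0.00000000e+00,
         1.00000000e+00]])}
```

View pics/top0.png

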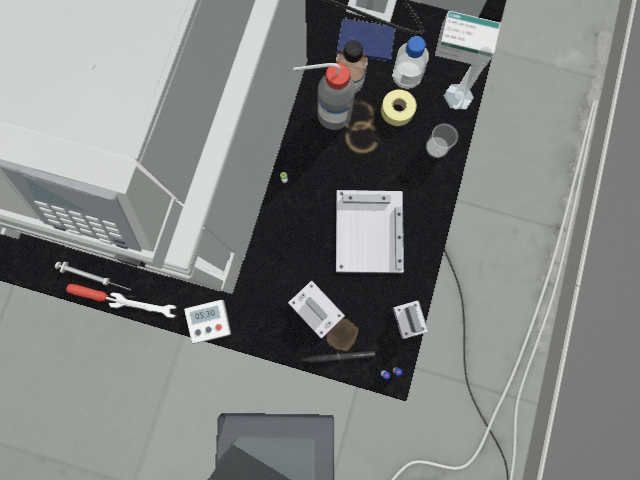

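View pics/scene0.png

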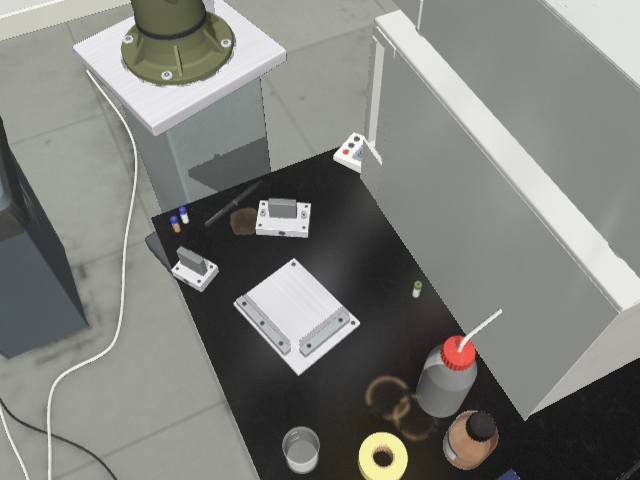

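The top view shows the long cell at about (317,309), with its long axis running down-right. The jig bed spans (336..403, 191..273), with the short fence at the top and the long fence on the right. The short cell is at (410,320), the timer at (207,321) and the vial at (284,177). The scene view agrees.

```bash
cat > h.py <<'E'
import numpy as np,cv2
from bench import ctrl
from scipy.spatial.transform import Rotation as Ro
def ray(m,uv,z):
    "fixed camera pixels -> world points on plane z"
    uv=np.atleast_2d(uv).astype(float)
    d=np.c_[(uv[:,0]-m['cx'])/m['fx'],(uv[:,1]-m['cy'])/m['fy'],np.ones(len(uv))]@m['R']
    c=-m['R'].T@m['t']
    return c+d*((z-c[2])/d[:,2])[:,None]
def wristmodel(s):
    m=dict(ctrl.camera_model("wrist"));T=m['T_tool_cam']
    Rt=Ro.from_rotvec(s['tool_rot']).as_matrix()
    Rc=Rt@T[:3,:3];c=Rt@T[:3,3]+s['position']
    m['R']=Rc.T;m['t']=-Rc.T@c
    return m
def rect(p):
    "min-area rect of xy points (mm): centre,size,long axis yaw deg"
    r=cv2.minAreaRect((p[:,:2]*1000).astype(np.float32))
    b=cv2.boxPoints(r);e=b[1]-b[0];f=b[2]-b[1]
    l=e if np.hypot(*e)>np.hypot(*f) else f
    return np.round(r[0],1),np.round(sorted(r[1]),1),round(np.degrees(np.arctan2(l[1],l[0]))%180,1)
E
python3 - <<'E'
from h import *
m=ctrl.camera_model("top");im=cv2.imread("pics/top0.png");g=cv2.cvtColor(im,cv2.COLOR_BGR2GRAY)
def blob(x,y,x2,y2,lo=100):
    k=np.zeros_like(g);k[y:y2,x:x2]=(g[y:y2,x:x2]>lo)*255
    c=max(cv2.findContours(k,0,2)[0],key=cv2.contourArea)
    return c[:,0]
for n,b,z in(("bed",(325,182,415,282),.008),("cell",(282,276,350,342),.018),("short",(388,298,432,342),.018),("timer",(180,298,234,345),.021)):
    print(n,rect(ray(m,blob(*b),z)))
print("vial",ray(m,[284,177],.03))
print("rib ends",ray(m,[[307,299],[326,319]],.056))
v=np.hstack([cv2.resize(im[270:345,280:355],None,fx=5,fy=5,interpolation=2),cv2.resize(im[185:280,330:410],(375,375),interpolation=2)])
cv2.imwrite("pics/c1.png",v)
s=ctrl.get_state();print(Ro.from_rotvec(s['tool_rot']).as_matrix().round(3))
E
```

```text
bed (array([ 617.1, -207. ]), array([120.7, 150.2]), np.float32(0.9))
cell (array([ 474.9, -113.9]), array([56.7, 84.8]), np.float32(44.6))
short (array([ 459.2, -281. ]), array([64.5, 70.4]), np.float32(179.7))
timer (array([443.6,  79.1]), array([71.8, 86.6]), np.float32(104.3))
vial [[ 0.70622095 -0.05148494  0.03      ]]
rib ends [[ 0.48936779 -0.09841764  0.056     ]
 [ 0.45729639 -0.13052566  0.056     ]]
[[ 0.971  0.239 -0.001]
 [ 0.239 -0.971  0.002]
 [-0.    -0.002 -1.   ]]
```

View pics/c1.png

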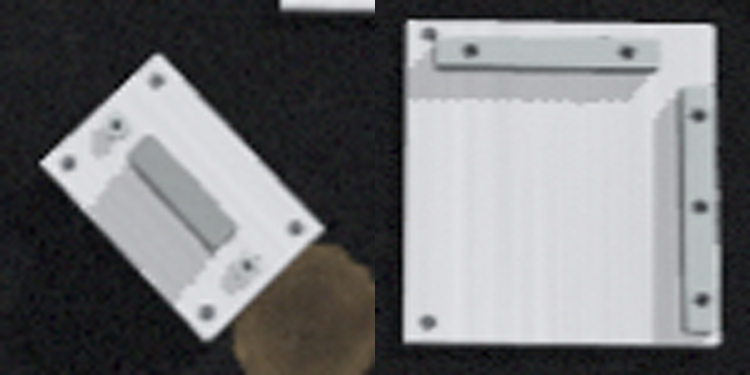

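Request:
step_arm --commands '[{"travel":[0.034,-0.034,0],"turn":[0,0,-6]},{"travel":[0.068,-0.068,0],"turn":[0,0,-12]},{"travel":[0.102,-0.102,0],"turn":[0,0,-18]},{"travel":[0.136,-0.136,0],"turn":[0,0,-24]},{"travel":[0.17,-0.17,0],"turn":[0,0,-30.8]}]'

```text
time: 0.6
position: [0.2801, -0.4236, 0.2362]
tool_rot: [-2.904, -1.198, 0.001]
ft_force: [0.2, -0.6, 0.1]
grip_width: 1.0
grip_force: 0.0
```

```bash
cat >> h.py <<'E'
def go(x,y,z,yaw):
    "print tool-frame travel and turn to a tool-down pose"
    s=ctrl.get_state();R=Ro.from_rotvec(s['tool_rot']).as_matrix()
    a=np.radians(yaw);c,n=np.cos(a),np.sin(a)
    G=np.array([[c,n,0],[n,-c,0],[0,0,-1]])
    print("t",round(s['time'],2),"pos",s['position'].round(4),"yaw",np.degrees(np.arctan2(R[1,0],R[0,0])).round(2),"F",s['ft_force'].round(1),"grip",round(s['grip_width'],3),round(s['grip_force'],1))
    print("travel",(R.T@(np.array([x,y,z])-s['position'])).round(4),"turn",np.degrees(Ro.from_matrix(R.T@G).as_rotvec()).round(2))
E
python3 - <<'E'
from h import *
go(.473,-.1145,.17,44.6)
m=ctrl.camera_model("top")
P=ray(m,[[395.07,235.7],[366.3,202.2]],.021);print(P)
E
```

```text
t 0.6 pos [ 0.2801 -0.4236  0.2362] yaw 44.85 F [ 0.2 -0.6  0.1] grip 1.0 0.0
travel [ 0.3548 -0.0831  0.0661] turn [-0.03  0.01  0.25]
[[ 0.60600696 -0.2509297   0.021     ]
 [ 0.66582665 -0.19962179  0.021     ]]
```

Request:
step_arm --commands '[{"travel":[0.045,-0.01,0]},{"travel":[0.09,-0.02,0]},{"travel":[0.135,-0.03,0]},{"travel":[0.18,-0.04,0]},{"travel":[0.225,-0.052,0.01]}]'

```text
$.commands[0]: bad value
```

Request:
step_arm --commands '[{"travel":[0.03,-0.007,0.01]},{"travel":[0.06,-0.014,0.02]},{"travel":[0.077,-0.02,0.036]},{"travel":[0.077,-0.02,0.036]}]'

```text
$.commands[0]: bad value
```

Run:
```python
from h import *
go(.473,-.1145,.037,44.6)
s=ctrl.get_state();im=ctrl.get_image("wrist");cv2.imwrite("pics/w1.png",im[:,:,::-1])
np.save("s1.npy",s,allow_pickle=True)
m=wristmodel(s)
p=np.array([.473,-.1145,.056]);q=m['R']@p+m['t'];print("rib px",m['fx']*q[0]/q[2]+m['cx'],m['fy']*q[1]/q[2]+m['cy'])
```

```text
t 0.6 pos [ 0.2801 -0.4236  0.2362] yaw 44.85 F [ 0.2 -0.6  0.1] grip 1.0 0.0
travel [ 0.3548 -0.083   0.1991] turn [-0.03  0.01  0.25]
rib px 190.5477051777658 -308.59004109405026
```

View pics/w1.png

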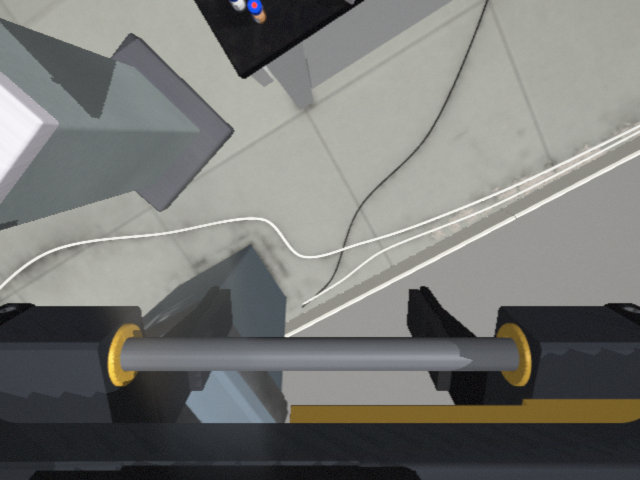

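The arm did not move because each row needs a "turn". The picture shows floor, with the worktop corner at the top around (240,70).

Request:
step_arm --commands '[{"travel":[0.045,-0.01,0],"turn":[0,0,0]},{"travel":[0.09,-0.02,0],"turn":[0,0,0]},{"travel":[0.135,-0.03,0],"turn":[0,0,0]},{"travel":[0.18,-0.04,0],"turn":[0,0,0]},{"travel":[0.225,-0.052,0.01],"turn":[0,0,0]}]'

```text
time: 1.15
position: [0.4046, -0.2296, 0.2275]
tool_rot: [2.905, 1.19, 0.002]
ft_force: [0.8, -0.9, -0.5]
grip_width: 1.003
grip_force: 0.0
```

Request:
step_arm --commands '[{"travel":[0.03,-0.007,0.01],"turn":[0,0,0]},{"travel":[0.06,-0.014,0.02],"turn":[0,0,0]},{"travel":[0.077,-0.02,0.036],"turn":[0,0,0]},{"travel":[0.077,-0.02,0.036],"turn":[0,0,0]}]'

```text
time: 1.55
position: [0.4437, -0.1591, 0.1886]
tool_rot: [-2.9, -1.198, 0.003]
ft_force: [-0.2, 0.0, -0.4]
grip_width: 0.995
grip_force: 0.0
```

Run:
```python
from h import *
go(.473,-.1145,.037,44.6)
s=ctrl.get_state();im=ctrl.get_image("wrist");cv2.imwrite("pics/w2.png",im[:,:,::-1])
np.save("s2.npy",s,allow_pickle=True)
m=wristmodel(s)
p=np.array([.473,-.1145,.056]);q=m['R']@p+m['t'];print("rib px",m['fx']*q[0]/q[2]+m['cx'],m['fy']*q[1]/q[2]+m['cy'])
```

```text
t 1.55 pos [ 0.4437 -0.1591  0.1886] yaw 44.88 F [-0.2  0.  -0.4] grip 0.995 0.0
travel [ 0.0523 -0.0103  0.1516] turn [-0.24  0.02  0.28]
rib px 305.60624504041914 173.03892362632854
```

View pics/w2.png

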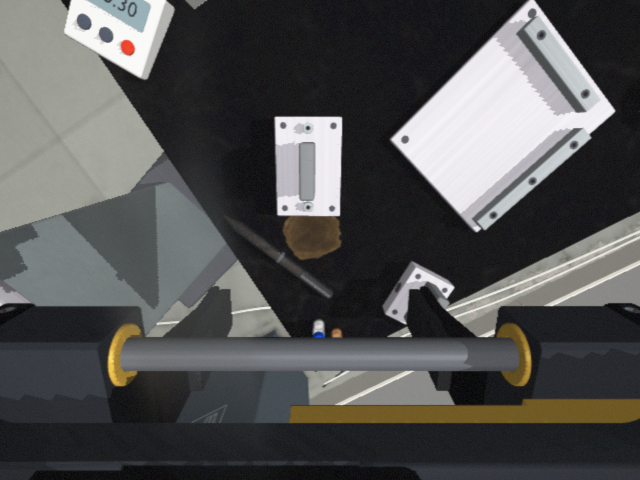

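The wrist view shows the rib at (307,172). I predicted (306,173), so the fix holds and I can descend.

Request:
step_arm --commands '[{"travel":[0.03,-0.006,0.02],"turn":[0,0,0]},{"travel":[0.0523,-0.0103,0.05],"turn":[0,0,0]},{"travel":[0.0523,-0.0103,0.085],"turn":[0,0,0]},{"travel":[0.0523,-0.0103,0.11],"turn":[0,0,0]},{"travel":[0.0523,-0.0103,0.11],"turn":[0,0,0]}]'

```text
time: 2.1
position: [0.4711, -0.1195, 0.0778]
tool_rot: [-2.904, -1.187, 0.008]
ft_force: [-0.4, 0.2, 0.2]
grip_width: 0.998
grip_force: 0.0
```

Run:
```python
from h import *
go(.473,-.1145,.037,44.6)
```

```text
t 2.1 pos [ 0.4711 -0.1195  0.0778] yaw 44.47 F [-0.4  0.2  0.2] grip 0.998 0.0
travel [ 0.005  -0.002   0.0408] turn [-0.33  0.19 -0.13]
```

Request:
step_arm --commands '[{"travel":[0.005,-0.002,0.02],"turn":[0,0,0]},{"travel":[0.005,-0.002,0.04],"turn":[0,0,0]},{"travel":[0.005,-0.002,0.04],"turn":[0,0,0]}]'

```text
time: 2.4
position: [0.475, -0.1146, 0.0401]
tool_rot: [-2.907, -1.189, 0.004]
ft_force: [-0.6, -0.9, -0.5]
grip_width: 0.999
grip_force: 0.0
```

Request:
step_arm --commands '[{"travel":[0,0,0],"turn":[0,0,0]},{"travel":[0,0,0],"turn":[0,0,0]},{"travel":[0,0,0],"turn":[0,0,0]},{"travel":[0,0,0],"turn":[0,0,0]},{"travel":[0,0,0],"turn":[0,0,0]}]' --gripper 0 --force 40

```text
time: 2.9
position: [0.4765, -0.1135, 0.041]
tool_rot: [2.906, 1.192, 0.001]
ft_force: [0.4, 0.4, -0.4]
grip_width: 0.631
grip_force: 0.0
```

Run:
```python
from h import *
go(.473,-.1145,.037,44.6)
```

```text
t 2.9 pos [ 0.4765 -0.1135  0.041 ] yaw 44.59 F [ 0.4  0.4 -0.4] grip 0.631 0.0
travel [-0.0031 -0.0017  0.004 ] turn [ 0.05 -0.01 -0.01]
```

Request:
step_arm --commands '[{"travel":[-0.003,-0.001,0.003],"turn":[0,0,0]},{"travel":[-0.003,-0.001,0.003],"turn":[0,0,0]},{"travel":[-0.003,-0.001,0.003],"turn":[0,0,0]},{"travel":[-0.003,-0.001,0.003],"turn":[0,0,0]},{"travel":[-0.003,-0.001,0.003],"turn":[0,0,0]}]'

```text
time: 3.4
position: [0.4734, -0.1147, 0.0375]
tool_rot: [2.907, 1.192, 0.0]
ft_force: [-0.5, -0.1, 0.6]
grip_width: 0.173
grip_force: 0.0
```

Request:
step_arm --commands '[{"travel":[0,0,0],"turn":[0,0,0]},{"travel":[0,0,0],"turn":[0,0,0]},{"travel":[0,0,0],"turn":[0,0,0]},{"travel":[0,0,0],"turn":[0,0,0]}]'

```text
time: 3.8
position: [0.4735, -0.1147, 0.0375]
tool_rot: [2.907, 1.192, 0.0]
ft_force: [0.3, -0.0, -0.7]
grip_width: 0.13
grip_force: 40.0
```

Run:
```python
from h import *
go(.473,-.1145,.12,44.6)
```

```text
t 3.8 pos [ 0.4735 -0.1147  0.0375] yaw 44.6 F [ 0.3 -0.  -0.7] grip 0.13 40.0
travel [-0.0002 -0.0005 -0.0825] turn [ 0.01 -0.01 -0.  ]
```

Request:
step_arm --commands '[{"travel":[0,0,-0.02],"turn":[0,0,0]},{"travel":[0,0,-0.05],"turn":[0,0,8]},{"travel":[0.006,0.03,-0.065],"turn":[0,0,16]},{"travel":[0.012,0.063,-0.065],"turn":[0,0,24]},{"travel":[0.018,0.096,-0.065],"turn":[0,0,32]}]'

```text
time: 4.3
position: [0.554, -0.1713, 0.1026]
tool_rot: [3.123, 0.335, -0.001]
ft_force: [-0.5, 0.7, -3.7]
grip_width: 0.134
grip_force: 40.0
```

Run:
```python
from h import *
go(.605,-.205,.10,.9)
```

```text
t 4.3 pos [ 0.554  -0.1713  0.1026] yaw 12.26 F [-0.5  0.7 -3.7] grip 0.134 40.0
travel [0.0427 0.0438 0.0026] turn [ 0.04  0.03 11.36]
```

Request:
step_arm --commands '[{"travel":[0.02,0.02,0],"turn":[0,0,6]},{"travel":[0.043,0.044,0],"turn":[0,0,11.4]},{"travel":[0.043,0.044,0],"turn":[0,0,11.4]}]'

```text
time: 4.6
position: [0.607, -0.2072, 0.101]
tool_rot: [3.141, 0.026, 0.001]
ft_force: [-0.4, -0.6, -4.9]
grip_width: 0.135
grip_force: 40.0
```

Run:
```python
from h import *
go(.605,-.205,.0525,.9)
s=ctrl.get_state();im=ctrl.get_image("wrist")[:,:,::-1];cv2.imwrite("pics/w3.png",im)
np.save("s3.npy",s,allow_pickle=True)
```

```text
t 4.6 pos [ 0.607  -0.2072  0.101 ] yaw 0.93 F [-0.4 -0.6 -4.9] grip 0.135 40.0
travel [-0.002  -0.0022  0.0485] turn [ 0.04 -0.04  0.03]
```

View pics/w3.png

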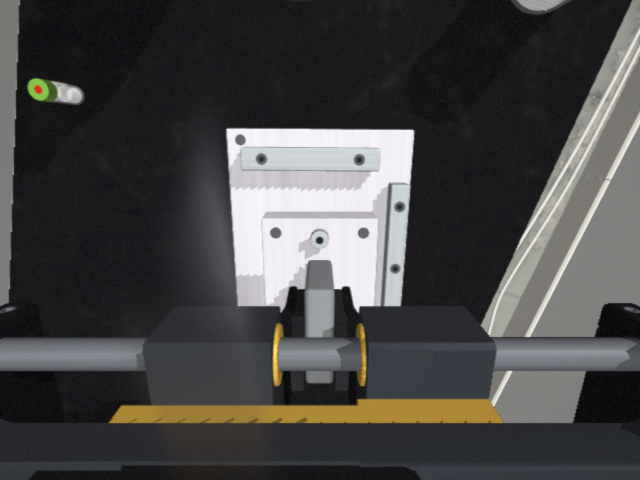

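The cell is held level with its front edge at rows 213–219. The short fence's inner edge is at about row 170, and the long fence's inner edge runs from about (389,186) to (384,300).

Run:
```python
from h import *
s=np.load("s3.npy",allow_pickle=True).item();m=wristmodel(s)
g=cv2.cvtColor(cv2.imread("pics/w3.png"),cv2.COLOR_BGR2HSV);sat=cv2.GaussianBlur(g,(3,3),0)[:,:,1].astype(float)
b=cv2.imread("pics/w3.png").astype(int)
col=b[:,:,1]-b[:,:,2]   # greenish steel vs neutral/purple bed
k=((col>6)&(b[:,:,1]>110)).astype(np.uint8)*255
k[:125]=0;k[305:]=0;k[:,:225]=0;k[:,415:]=0
n,l,st,ce=cv2.connectedComponentsWithStats(k);print(st[st[:,4]>300])
for i in range(1,n):
    if st[i,4]<300:continue
    ys,xs=np.where(l==i)
    if st[i,2]>st[i,3]:  # short fence: lowest row per col
        P=[(c,ys[xs==c].max()+.5) for c in range(st[i,0]+5,st[i,0]+st[i,2]-5)]
    else: P=[(xs[ys==r].min()-.5,r) for r in range(st[i,1]+5,st[i,1]+st[i,3]-3)]
    for z in(.021,.008):
        W=ray(m,np.array(P),z);f=cv2.fitLine((W[:,:2]*1000).astype(np.float32),cv2.DIST_HUBER,0,.01,.01).ravel()
        print(z,P[0],P[-1],"mid",f[2:],"dir",np.degrees(np.arctan2(f[1],f[0])))
# bed far edge corners
print(ray(m,[[228,130],[413,131]],.008))
```

```text
[[     0      0    640    480 305396]
 [   270    148     74     22    456]]
0.021 (275, np.float64(148.5)) (338, np.float64(165.5)) mid [ 669.7215  -199.32541] dir 79.19668
0.008 (275, np.float64(148.5)) (338, np.float64(165.5)) mid [ 668.6947 -198.962 ] dir 79.16361
[[ 0.68970088 -0.14842091  0.008     ]
 [ 0.69091195 -0.26644582  0.008     ]]
```

Run:
```python
from h import *
s=np.load("s3.npy",allow_pickle=True).item();m=wristmodel(s)
b=cv2.imread("pics/w3.png")
print("short",ray(m,[[243,170.5],[380,171.5]],.021).round(4).tolist())
print("long",ray(m,[[389,186],[384.5,300]],.021).round(4).tolist())
# cell underside at TCP z-0.0375; its front top edge
print("cell front top",ray(m,[[264,219],[377,220]],s['position'][2]-.0375+.018).round(4).tolist())
print(b[240,370:410].tolist()[::2]); print(b[155:180,330].tolist())
```

```text
short [[0.6657, -0.1595, 0.021], [0.6664, -0.2449, 0.021]]
long [[0.6575, -0.2511, 0.021], [0.5787, -0.2537, 0.021]]
cell front top [[0.6488, -0.1809, 0.0815], [0.6491, -0.2348, 0.0815]]
[[242, 238, 240], [242, 237, 239], [244, 239, 241], [233, 227, 230], [197, 189, 193], [199, 192, 195], [202, 194, 200], [170, 165, 168], [83, 85, 82], [152, 150, 147], [211, 210, 203], [208, 205, 200], [208, 204, 197], [208, 204, 200], [214, 210, 204], [215, 213, 205], [210, 207, 201], [201, 198, 192], [80, 77, 76], [26, 24, 28]]
[[215, 212, 206], [216, 214, 209], [214, 212, 207], [212, 208, 203], [215, 213, 204], [213, 210, 204], [213, 210, 205], [214, 211, 206], [215, 210, 204], [217, 214, 207], [215, 213, 207], [212, 208, 205], [207, 205, 198], [207, 205, 197], [204, 199, 193], [159, 157, 153], [172, 166, 168], [203, 194, 199], [207, 198, 201], [207, 200, 203], [207, 198, 201], [207, 199, 203], [207, 199, 203], [207, 198, 202], [208, 200, 203]]
```

Request:
step_arm --commands '[{"travel":[0,0,0.025],"turn":[0,0,0]},{"travel":[0,0,0.045],"turn":[0,0,0]},{"travel":[0,0,0.052],"turn":[0,0,0]},{"travel":[0,0,0.052],"turn":[0,0,0]}]'

```text
time: 5.05
position: [0.6032, -0.2032, 0.0488]
tool_rot: [-3.14, -0.034, 0.006]
ft_force: [0.2, 0.3, -3.6]
grip_width: 0.133
grip_force: 40.0
```

Request:
step_arm --commands '[{"travel":[0,0,0.001],"turn":[0,0,0]},{"travel":[0,0,0.002],"turn":[0,0,0]},{"travel":[0,0,0.003],"turn":[0,0,0]},{"travel":[0,0,0.003],"turn":[0,0,0]}]'

```text
time: 5.45
position: [0.6054, -0.2041, 0.0481]
tool_rot: [3.141, 0.033, 0.001]
ft_force: [-0.7, -0.7, -3.2]
grip_width: 0.139
grip_force: 40.0
```

Request:
step_arm --commands '[{"travel":[0,0,0.001],"turn":[0,0,0]},{"travel":[0,0,0.002],"turn":[0,0,0]},{"travel":[0,0,0.002],"turn":[0,0,0]},{"travel":[0,0,0.002],"turn":[0,0,0]}]'

```text
time: 5.85
position: [0.6053, -0.2041, 0.0457]
tool_rot: [3.141, 0.033, 0.001]
ft_force: [-0.5, -0.2, -2.8]
grip_width: 0.133
grip_force: 40.0
```

Request:
step_arm --commands '[{"travel":[0,0,0.001],"turn":[0,0,0]},{"travel":[0,0,0.001],"turn":[0,0,0]},{"travel":[0,0,0.001],"turn":[0,0,0]}]'

```text
time: 6.15
position: [0.6056, -0.2041, 0.0456]
tool_rot: [3.141, 0.033, 0.001]
ft_force: [-2.1, 0.5, 6.2]
grip_width: 0.139
grip_force: 40.0
```

Request:
step_arm --commands '[{"travel":[0.005,0.005,-0.0005],"turn":[0,0,0]},{"travel":[0.01,0.01,-0.0005],"turn":[0,0,0]},{"travel":[0.014,0.015,-0.0005],"turn":[0,0,0]},{"travel":[0.014,0.015,-0.0005],"turn":[0,0,0]}]'

```text
time: 6.55
position: [0.6212, -0.2201, 0.0456]
tool_rot: [3.14, 0.031, 0.005]
ft_force: [1.5, 0.0, 4.1]
grip_width: 0.137
grip_force: 40.0
```

Run:
```python
from h import *
go(.624,-.2235,.0455,.8)
```

```text
t 6.55 pos [ 0.6212 -0.2201  0.0456] yaw 1.14 F [1.5 0.  4.1] grip 0.137 40.0
travel [0.0028 0.0034 0.0001] turn [ 0.07 -0.17  0.34]
```

Request:
step_arm --commands '[{"travel":[0,0.001,0],"turn":[0,0,0]},{"travel":[0,0.002,0],"turn":[0,0,0]},{"travel":[0,0.003,0],"turn":[0,0,0]},{"travel":[0,0.003,0],"turn":[0,0,0]}]'

```text
time: 6.95
position: [0.6202, -0.2211, 0.0456]
tool_rot: [-3.141, -0.034, -0.002]
ft_force: [1.2, 2.0, 6.3]
grip_width: 0.134
grip_force: 40.0
```

Request:
step_arm --commands '[{"travel":[0,0.001,0],"turn":[0,0,0]},{"travel":[0,0.001,0],"turn":[0,0,0]},{"travel":[0,0.001,0],"turn":[0,0,0]}]'

```text
time: 7.25
position: [0.6201, -0.2217, 0.0456]
tool_rot: [-3.141, -0.034, -0.002]
ft_force: [1.3, 2.6, 5.6]
grip_width: 0.132
grip_force: 40.0
```

Request:
step_arm --commands '[{"travel":[0,0.001,0],"turn":[0,0,0]},{"travel":[0,0.001,0],"turn":[0,0,0]},{"travel":[0,0.001,0],"turn":[0,0,0]}]'

```text
time: 7.55
position: [0.6199, -0.2226, 0.0456]
tool_rot: [-3.141, -0.034, -0.001]
ft_force: [0.2, 2.8, 4.9]
grip_width: 0.134
grip_force: 40.0
```

Run:
```python
from h import *
go(.624,-.2235,.0455,.8);print(ctrl.get_state()['torque'].round(2))
```

```text
t 7.55 pos [ 0.6199 -0.2226  0.0456] yaw 1.25 F [0.2 2.8 4.9] grip 0.134 40.0
travel [0.0041 0.001  0.0001] turn [-0.05 -0.04  0.45]
[ 0.5  -0.05  0.02]
```

Request:
step_arm --commands '[{"travel":[0,0.001,0],"turn":[0,0,0]},{"travel":[0,0.001,0],"turn":[0,0,0]},{"travel":[0,0.001,0],"turn":[0,0,0]}]'

```text
time: 7.85
position: [0.6199, -0.2235, 0.0456]
tool_rot: [-3.141, -0.034, -0.001]
ft_force: [0.7, 3.4, 6.0]
grip_width: 0.134
grip_force: 40.0
```

Request:
step_arm --commands '[{"travel":[0,0.001,0],"turn":[0,0,0]},{"travel":[0,0.001,0],"turn":[0,0,0]},{"travel":[0,0.001,0],"turn":[0,0,0]}]'

```text
time: 8.15
position: [0.6199, -0.2236, 0.0456]
tool_rot: [-3.139, -0.035, -0.0]
ft_force: [0.8, 3.5, 6.6]
grip_width: 0.133
grip_force: 40.0
```

Run:
```python
from h import *
go(.624,-.2235,.0455,.8);print(ctrl.get_state()['torque'].round(2))
```

```text
t 8.15 pos [ 0.6199 -0.2236  0.0456] yaw 1.27 F [0.8 3.5 6.6] grip 0.133 40.0
travel [ 0.0041 -0.      0.0001] turn [-0.11 -0.02  0.47]
[ 0.83 -0.02 -0.06]
```

Request:
step_arm --commands '[{"travel":[0,0.001,0],"turn":[0,0,0]},{"travel":[0,0.001,0],"turn":[0,0,0]},{"travel":[0,0.001,0],"turn":[0,0,0]}]'

```text
time: 8.45
position: [0.62, -0.2237, 0.0456]
tool_rot: [-3.138, -0.035, -0.0]
ft_force: [-0.4, 5.0, 6.7]
grip_width: 0.134
grip_force: 40.0
```

Request:
step_arm --commands '[{"travel":[0.001,0.001,0],"turn":[0,0,0]},{"travel":[0.002,0.001,0],"turn":[0,0,0]},{"travel":[0.002,0.001,0],"turn":[0,0,0]}]'

```text
time: 8.75
position: [0.6206, -0.2239, 0.0456]
tool_rot: [-3.137, -0.035, 0.005]
ft_force: [-5.7, 6.7, 11.4]
grip_width: 0.133
grip_force: 40.1
```

Run:
```python
from h import *
go(.624,-.2235,.0455,.8);print(ctrl.get_state()['torque'].round(2))
```

```text
t 8.75 pos [ 0.6206 -0.2239  0.0456] yaw 1.27 F [-5.7  6.7 11.4] grip 0.133 40.1
travel [ 0.0034 -0.0004  0.0001] turn [-0.25  0.18  0.47]
[ 1.42  0.91 -0.36]
```

Run:
```python
from h import *
s=ctrl.get_state();im=ctrl.get_image("wrist")[:,:,::-1];cv2.imwrite("pics/w4f.png",im)
np.save("s4.npy",s,allow_pickle=True)
cv2.imwrite("pics/w4.png",cv2.resize(im[120:320,220:430],None,fx=3,fy=3,interpolation=cv2.INTER_CUBIC)[:600])
```

```text
(no output)
```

View pics/w4.png

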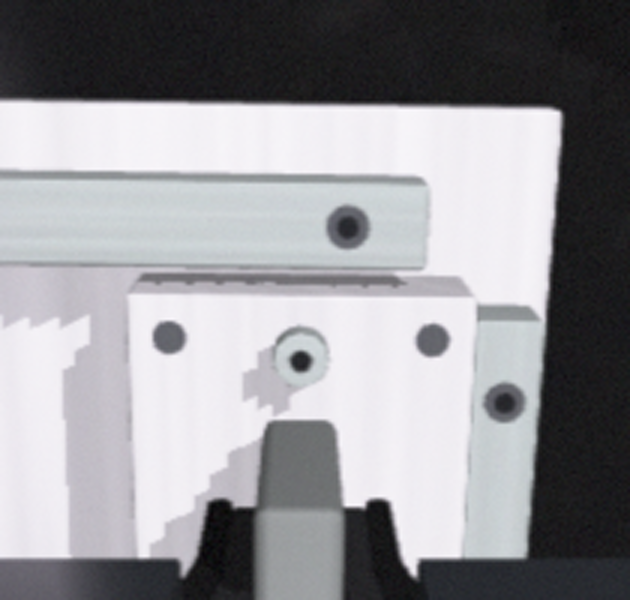

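The crop shows the cell's end face fully visible, at crop rows 275–295, with a strip of bed between it and the short fence. So about 3–4 mm is left along x, and the x force is friction. The long side is against the long fence. I'll ease the down force and advance x.

Request:
step_arm --commands '[{"travel":[0.001,0,-0.0005],"turn":[0,0,0]},{"travel":[0.002,0,-0.0005],"turn":[0,0,0]},{"travel":[0.002,0,-0.0005],"turn":[0,0,0]}]'

```text
time: 9.1
position: [0.6221, -0.224, 0.0457]
tool_rot: [-3.137, -0.034, 0.007]
ft_force: [-5.0, 6.8, 9.6]
grip_width: 0.135
grip_force: 40.1
```

Run:
```python
from h import *
go(.624,-.2235,.0455,.8);print(ctrl.get_state()['torque'].round(2))
```

```text
t 9.1 pos [ 0.6221 -0.224   0.0457] yaw 1.25 F [-5.   6.8  9.6] grip 0.135 40.1
travel [ 0.0019 -0.0004  0.0002] turn [-0.25  0.24  0.45]
[ 1.4   1.   -0.32]
```

Request:
step_arm --commands '[{"travel":[0.001,0,-0.0005],"turn":[0,0,0]},{"travel":[0.0015,0,-0.0005],"turn":[0,0,0]},{"travel":[0.0015,0,-0.0005],"turn":[0,0,0]}]'

```text
time: 9.4
position: [0.6233, -0.224, 0.0456]
tool_rot: [-3.137, -0.034, 0.007]
ft_force: [-4.8, 7.6, 7.3]
grip_width: 0.134
grip_force: 40.1
```

Request:
step_arm --commands '[{"travel":[0.001,0,0],"turn":[0,0,0]},{"travel":[0.001,0,0],"turn":[0,0,0]},{"travel":[0.001,0,0],"turn":[0,0,0]}]'

```text
time: 9.7
position: [0.6237, -0.224, 0.0456]
tool_rot: [-3.137, -0.034, 0.009]
ft_force: [-7.0, 6.4, 9.2]
grip_width: 0.134
grip_force: 40.1
```

Run:
```python
from h import *
go(.624,-.2235,.0455,.8);print(ctrl.get_state()['torque'].round(2))
```

```text
t 9.7 pos [ 0.6237 -0.224   0.0456] yaw 1.24 F [-7.   6.4  9.2] grip 0.134 40.1
travel [ 0.0003 -0.0005  0.0001] turn [-0.27  0.34  0.44]
[ 1.39  1.2  -0.33]
```

Torque z of about −0.33 Nm, with 6.8 N in y, means contact at the rear corner, so the cell is yawed slightly too far counter-clockwise. I'll turn it back.

Request:
step_arm --commands '[{"travel":[0,0,0],"turn":[0,0,0.2]},{"travel":[0,0.0005,0],"turn":[0,0,0.4]},{"travel":[0.0005,0.0005,0],"turn":[0,0,0.4]}]'

```text
time: 10.0
position: [0.6238, -0.224, 0.0457]
tool_rot: [-3.136, -0.024, 0.011]
ft_force: [-9.6, 7.4, 11.3]
grip_width: 0.135
grip_force: 40.0
```

Run:
```python
from h import *
go(.624,-.2235,.0455,.8);print(ctrl.get_state()['torque'].round(2))
```

```text
t 10.0 pos [ 0.6238 -0.224   0.0457] yaw 0.89 F [-9.6  7.4 11.3] grip 0.135 40.0
travel [ 0.0002 -0.0005  0.0002] turn [-0.29  0.41  0.09]
[ 1.62  1.64 -0.14]
```

Request:
step_arm --commands '[{"travel":[0,0,-0.0003],"turn":[-0.15,0.2,0.15]},{"travel":[0,0,-0.0005],"turn":[-0.3,0.4,0.3]},{"travel":[0,0,-0.0005],"turn":[-0.3,0.4,0.3]}]'

```text
time: 10.3
position: [0.6237, -0.2239, 0.0456]
tool_rot: [3.141, 0.017, -0.0]
ft_force: [-5.9, 7.3, 8.1]
grip_width: 0.138
grip_force: 40.0
```

Run:
```python
from h import *
go(.624,-.2235,.0455,.8);print(ctrl.get_state()['torque'].round(2))
```

```text
t 10.3 pos [ 0.6237 -0.2239  0.0456] yaw 0.62 F [-5.9  7.3  8.1] grip 0.138 40.0
travel [ 0.0003 -0.0004  0.0001] turn [ 0.01  0.01 -0.18]
[ 1.62  1.36 -0.02]
```

Request:
step_arm --commands '[{"travel":[0.0003,0.0003,-0.0003],"turn":[0,0,0]},{"travel":[0.0006,0.0005,-0.0003],"turn":[0,0,0]},{"travel":[0.0006,0.0005,-0.0003],"turn":[0,0,0]},{"travel":[0.0006,0.0005,-0.0003],"turn":[0,0,0]}]'

```text
time: 10.7
position: [0.6238, -0.224, 0.0456]
tool_rot: [-3.141, -0.017, 0.003]
ft_force: [-7.1, 7.8, 7.8]
grip_width: 0.136
grip_force: 40.0
```

Run:
```python
from h import *
go(.624,-.2235,.0455,.6);print(ctrl.get_state()['torque'].round(2))
F=[]
for i in range(6):
    im=ctrl.get_image("wrist");F.append(ctrl.get_state()['ft_force'])
print(np.mean(F,0),np.std(F,0),ctrl.get_state()['torque'])
cv2.imwrite("pics/w5.png",cv2.resize(im[120:320,220:430,::-1],None,fx=3,fy=3,interpolation=cv2.INTER_CUBIC))
```

```text
t 10.7 pos [ 0.6238 -0.224   0.0456] yaw 0.62 F [-7.1  7.8  7.8] grip 0.136 40.0
travel [ 0.0002 -0.0005  0.0001] turn [-0.04  0.1   0.02]
[ 1.74  1.65 -0.05]
[-7.33357175  7.530891    8.08576913] [0.45411434 0.41660148 0.38010513] [ 1.78532757  1.56942804 -0.02813286]
```

View pics/w5.png

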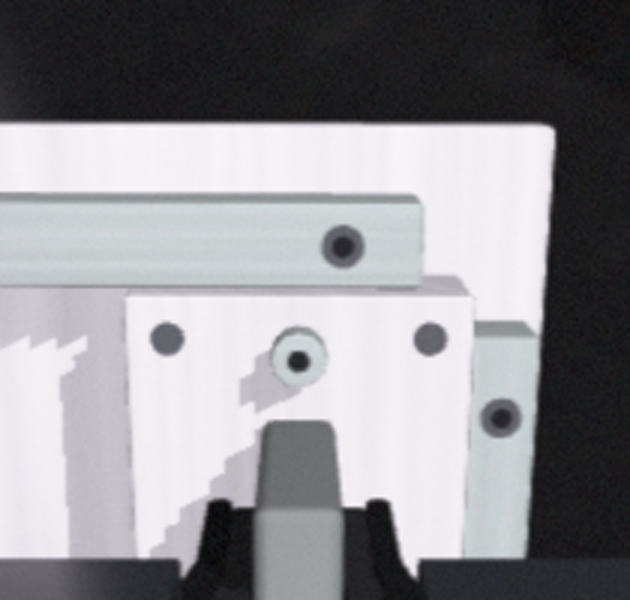

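The end face now shows only a thin, even strip above the short fence, and the long side is flush along the long fence. Forces are about 7.3 and 7.5 N. I'll nudge both up slightly to cover bed friction, then settle.

Request:
step_arm --commands '[{"travel":[0.0004,0.0006,-0.0003],"turn":[0,0.05,0]},{"travel":[0.0004,0.0006,-0.0003],"turn":[0,0.05,0]},{"travel":[0.0004,0.0006,-0.0003],"turn":[0,0.05,0]},{"travel":[0.0004,0.0006,-0.0003],"turn":[0,0.05,0]},{"travel":[0.0004,0.0006,-0.0003],"turn":[0,0.05,0]}]'

```text
time: 11.5
position: [0.6238, -0.224, 0.0456]
tool_rot: [-3.14, -0.017, 0.003]
ft_force: [-8.3, 8.0, 7.2]
grip_width: 0.139
grip_force: 40.0
```

Run:
```python
from h import *
go(.624,-.2235,.0455,.6)
F=[]
for i in range(8):
    ctrl.get_image("wrist");F.append(ctrl.get_state()['ft_force'])
print(np.mean(F,0),np.std(F,0),ctrl.get_state()['torque'])
```

```text
t 11.5 pos [ 0.6238 -0.224   0.0456] yaw 0.63 F [-8.3  8.   7.2] grip 0.139 40.0
travel [ 0.0002 -0.0005  0.0001] turn [-0.09  0.11  0.03]
[-8.25817849  8.60820547  8.00410365] [0.63941283 0.56528403 0.44007302] [ 1.89829228  1.77257515 -0.00368081]
```

Steady at 8.3 N against the short fence and 8.6 N against the long fence, with about zero yaw torque. Handing in.

```bash
python3 -c "
from bench import ctrl
print(ctrl.close_job())"
```

```text
the job is handed in; nothing more can be done
None
```

The longer flow cell is seated in the jig corner, flush on both fences in the last wrist view, and still gripped with a measured push of about 8.3 N (short fence) and 8.6 N (long fence); the job was handed in at about 12 s, with no verdict returned.

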